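Clamp the printing block on the bench hook

ROBOT

A 7-joint arm with a two-finger parallel gripper is mounted at the origin on the work surface. World frame = base frame: x ahead of the robot, y to its left, z up, the work surface at z = 0. Lengths are in m, angles in rad, forces in N, time in s.
With the tool pointing down it reaches from about 0.425 to 0.875 m from the base axis. Payload 4.7 kg.
Tool frame: the origin (TCP) lies at the very end of the fingers, on their centre line; the grasp point (between the pads) lies 19 mm behind it; z points along the fingers, y is the line along which they close (so a half turn about z gives the same grasp; the last joint's range is limited). The gripper opens to 87 mm and grips with 3 to 60 N. Pads are 19 mm wide; open, the fingers measure 117 mm over their backs; the gripper's body (75 mm by 190 mm) begins 51 mm behind the grasp point.
Start: joints at [1.271, 0.321, -0.07, 1.45, 0.023, 1.371, -0.057], TCP at [0.201, -0.618, 0.223] pointing down, gripper open.
Joint ranges: [-2.86, 2.86], [-0.3, 2.09], [-1.38, 1.24], [0.06, 2.45], [-1.56, 4.7], [0.09, 2.05], [-2.69, 2.69]. Speed limits (rad/s): [2.57, 2.57, 3.14, 3.14, 3.14, 3.14, 3.14].

INTERFACE

Orientations are given as a rotation vector (axis times angle).
In Python, from bench import ctrl, imaging, ticket gives the robot as it stands.
- The arm moves only by the tool jog_arm, never from a script. Its argument "rows" is text: rows parted by semicolons, each of 7 numbers parted by spaces: the shift along the tool's x, y, z in cm, then the turn, a rotation vector about the tool's x, y, z in rad, then the closure, from -1 (fully open) to 1 (shut), so that 0 is half open. A call has 1 to 5 rows; each row shifts and turns the commanded pose from where the row before left it, along the tool's axes as they then stand; what a row does not reach is not made up. A row lasts 1/8 s, in which the tool goes at most 62.5 mm and 10.7 degrees, less where a joint would pass 70% of its speed; a pose out of reach is approached as far as the arm can. A call with a gripper value outside its range is refused whole. The fingers move at their own pace and stop on an object; "force" is the grip in N (left out, the last holds). Time passes only in rows, so rows that do not move let the fingers close. It gives the time, the measured TCP pose, the force, the opening and the grip force at its end, in the units of the state.
- ctrl.get_state(): the state, without advancing time (a new reading comes with each control period).
- imaging.get_image(name): name is "scene" or "top" or "wrist"; returns a dict with "img" (400x640x3 uint8, blue, green, red), "vertical_fov" (degrees; the focal length in pixels is half the picture's height over the tangent of half this angle, whatever the lens; pixels are square), "cx", "cy" (the principal point, pixels), "k1" (the pictures are not rectified: a ray, as slopes to the right and down, at radius r is drawn at 1 + k1 r^2 times it, then the intrinsics apply), "origin" and "orientation" of the camera in the world. Camera axes: x right, y down, z forward; pixel columns grow to the right and rows downward; lengths in m; the calibration is good to about 2 mm. A picture is of the moment at which its call begins. There is no depth.
- ticket.close_job(): hands the job in; it is judged then, once.
The state is a dict: "time": time; "joint_positions": joint angles; "qd": joint speeds; "joint_torque": joint torques, N m; "position": TCP position; "tool_rot": TCP orientation; "ft_force": force on the tool from outside, world axes, zero at the start; "torque": the same for the moment, N m; "grip_width": opening from 0.0 (shut) to 1.0 (fully open); "grip_force": force on a finger pad.
Only numpy, scipy, OpenCV 4.12 (cv2) and the standard library are available. Lean on these libraries where they do the work, as an engineer would, in place of code of your own. Each camera call takes 0.05 s, during which the arm holds its last target. There are 200 camera calls.

TASK

Clamp the woodblock on the bench hook: swing the open steel strap fully over the block with the outside of a finger until it meets its stop, and only then push the cam lever all the way down over the strap's end with a fingertip. Do it by pushing alone - take neither the strap nor the lever between the fingers - and leave the woodblock and everything else on the table where they lie.

Things in the scene. Friction and masses are not known exactly. Their poses are not given: they have to be found in the camera images.
- strap (a joint): angle of the clamp strap about its upright hinge: 0 = fully over the block, against its stop; it starts open at 0.9 to 1.65 and grows (anticlockwise from above) as it opens. It stays where it is left; pushing it 100 mm from the hinge takes about 1.5 N
- strap_push (a point): point on the top edge of the strap's rib, 100 mm from the hinge axis, 89 mm above the table; y points along the strap away from the hinge, x across it in the direction it moves as it closes, z up. Push the side of this upright rib: 10 mm thick, 30 mm high, along the strap's middle from 30 to 165 mm from the hinge
- strap_hinge (a point): point on the strap's upright hinge axis, level with the rib's top; axes as strap_push. The strap is a level steel T-bar: under the rib a flat bar 34 mm wide, 6 mm thick, reaching 230 mm from the hinge, its underside 53 mm above the table; its flat end beyond the rib goes under the lever
- lever (a joint): angle of the cam lever above level: 0 = fully down, against its stop; it starts raised at 0.5 to 0.85 and stays where it is left. Pushing it 85 mm from the pivot takes about 4 to 5 N
- lever_pivot (a point): centre of the lever's level hinge axis, in a steel fork post (top 86 mm above the table) 215 mm from the strap's hinge along the closed strap and 32 mm past its middle line; 73 mm above the table. It turns with the lever: -x points along the lever to the handle's end, y along the hinge axis, parallel to the closed strap and away from the strap's hinge, z out of the lever's upper face
- lever_press (a point): middle of the upper face of the lever's wooden handle, 85 mm from the pivot, 7 mm above the lever's middle line; axes as lever_pivot. The handle is 24 mm wide, 14 mm thick, ends 106 mm from the pivot; when down it points across the closed strap towards the robot, its upper face level, 80 mm above the table
- block: cherry printing block lying loose on the clamp's plate under the closed strap, 88 x 130 x 22 mm (x, y, z), origin in the middle of its underside; its top is 50 mm above the table. Not to be moved
- hook: hardwood bench hook fixed over the table's far edge: a board 250 x 420 x 18 mm with a stop cleat 24 mm wide along its robot side, its top 41 mm above the table; origin under the board's centre, at table height. The clamp's plate (120 x 280 mm, top 28 mm above the table) is fixed on it, a little turned
- dish: pewter pigment dish, round and open, 90 mm across the rim, 20 mm high; origin in the middle of its underside. A bystander, loose; not to be moved
- guide: boxwood registration guide block, L-shaped rim on a 36 x 64 mm slab, 28 mm high; origin in the middle of its underside. A bystander, loose; not to be moved
- folder: flat bone folder with round ends, 154 x 24 x 5 mm, long along its y; origin in the middle of its underside. A bystander, loose; not to be moved
- chisel: carving chisel lying on the bench hook beyond the strap's hinge, 134 mm long (along its x), 16 mm wide, 15 mm high; origin in the middle of its underside. A bystander, loose; not to be moved
- brush: brass-capped horsehair brush lying on the bench hook beyond the lever, 122 mm long (along its x), 30 mm wide, 24 mm high; origin in the middle of its underside. A bystander, loose; not to be moved
- jar: closed pale ceramic jar standing on the table, 56 mm across, 75 mm high; origin in the middle of its underside. A bystander, loose; not to be moved
- baren: round rubbing pad lying flat, 124 mm across, with a bar handle, 26 mm high; origin in the middle of its underside. A bystander, loose; not to be moved

How it is judged:
On the way, in this order (a step that is already met when the one before it is completed fails the run):
1. the strap is fully over the block while the lever is still up (value of joint strap below 0.05 rad and value of joint lever above 0.3 rad), for 0.2 s.
2. the lever is fully down over the strap's end (value of joint each of strap, lever below 0.05 rad), for 0.2 s.
At the end, for the whole second after the job is handed in: strap and lever both within 0.05 rad of fully closed and at rest, the woodblock within 8 mm and every bystander within 15 mm of where it started (all of step 2 and velocity of joint strap between -0.05 and 0.05 rad/s and velocity of joint lever between -0.05 and 0.05 rad/s and distance of block from where it was at the start of the episode below 0.008 m and linear speed of block below 0.02 m/s and distance of each of dish, guide, folder, chisel, brush, jar, baren from where it was at the start of the episode below 0.015 m); the robot touches nothing.
It fails at once if the lever is pushed down before the strap is over the block (value of joint lever below 0.3 rad and value of joint strap above 0.15 rad).
It fails at once if the strap's rib is taken between the fingers (x of the grasp point in the frame of strap_push between -0.008 and 0.008 m and y of the grasp point in the frame of strap_push between -0.075 and 0.07 m and z of the grasp point in the frame of strap_push between -0.05 and 0.004 m).
It fails at once if the lever is taken between the fingers (x of the grasp point in the frame of lever_press between -0.024 and 0.05 m and y of the grasp point in the frame of lever_press between -0.012 and 0.012 m and z of the grasp point in the frame of lever_press between -0.03 and 0.006 m).
It fails at once if the woodblock is moved or lifted (distance of block from where it was at the start of the episode above 0.008 m).
It fails at once if a bystander is moved or lifted (distance of any of dish, guide, folder, chisel, brush, jar, baren from where it was at the start of the episode above 0.015 m).
It also fails if it takes over 43 s, if anything falls off the work surface, if the arm or the gripper's body presses on something with over 40 N, if the wrist force passes 120 N, or if a joint passes its speed limit or range.

## Working session

There is one attempt and no reset: what is moved stays moved. The work goes in short steps, Python scripts to look and compute and a tool call to move; the robot and the scene stay as the last step left them, time stands still between calls to the robot, and variables do not carry over. Pictures are saved under pics/ and viewed, at most 10 in all, crops included, and the job is handed in when it is done.

Besides the shell and the picture viewer there is one more tool, called after "Emit:" in YAML: its name, and indented under it one key for each argument. jog_arm: Moves the arm, as the interface text tells. Its arguments: {"type":"object","properties":{"rows":{"type":"string"},"force":{"type":"number"}},"required":["rows"]}

```bash
mkdir -p pics; cat > h.py <<'E'
import numpy as np, cv2, pickle
from scipy.spatial.transform import Rotation as R
from bench import ctrl, imaging, ticket
def rot(o):
    o=np.array(o,float)
    return o if o.shape==(3,3) else (R.from_rotvec(o).as_matrix() if o.size==3 else R.from_quat(o).as_matrix())
def K(d):
    f=d['img'].shape[0]/2/np.tan(np.radians(d['vertical_fov'])/2)
    return np.array([[f,0,d['cx']],[0,f,d['cy']],[0,0,1]]),np.array([d['k1'],0,0,0,0.])
def shot(n,tag):
    d=imaging.get_image(n); pickle.dump(d,open(f'pics/{tag}.pkl','wb')); cv2.imwrite(f'pics/{tag}.png',d['img']); return d
def load(tag): return pickle.load(open(f'pics/{tag}.pkl','rb'))
def ray(d,px):
    k,D=K(d); p=cv2.undistortPoints(np.array(px,float).reshape(-1,1,2),k,D).reshape(-1,2)
    v=np.c_[p,np.ones(len(p))]@rot(d['orientation']).T
    return np.array(d['origin']),v
def atz(d,px,z):
    o,v=ray(d,px); z=np.broadcast_to(z,len(v)); return o+v*((z-o[2])/v[:,2])[:,None]
def tri(ds,pxs):
    A=0;b=0
    for d,p in zip(ds,pxs):
        o,v=ray(d,[p]); v=v[0]/np.linalg.norm(v[0]); M=np.eye(3)-np.outer(v,v); A=A+M;b=b+M@o
    return np.linalg.solve(A,b)
def proj(d,P):
    k,D=K(d); r=rot(d['orientation']); P=np.atleast_2d(P).astype(float)
    return cv2.projectPoints(P,cv2.Rodrigues(r.T)[0],-r.T@np.array(d['origin']),k,D)[0].reshape(-1,2)
E
python3 - <<'E'
from h import *
for n in('scene','top'):
    d=shot(n,n+'0'); print({k:v for k,v in d.items() if k!='img'})
print(ctrl.get_state())
E
```

```text
{'vertical_fov': 44.59653725412843, 'cx': 312.7688151386962, 'cy': 200.04560277334167, 'k1': 0.027188583038724304, 'origin': array([ 1.24308013, -0.58728249,  0.96200569]), 'orientation': array([-2.18410114, -0.98576992,  0.41612261])}
{'vertical_fov': 42.465025542919356, 'cx': 325.6741529483559, 'cy': 193.5863127049158, 'k1': -0.1086098473279332, 'origin': array([ 4.22107269e-01, -2.03470819e-04,  1.46433539e+00]), 'orientation': array([-2.16984167,  2.18090365, -0.12558953])}
{'time': 0.1, 'joint_positions': array([ 1.27108144,  0.32174332, -0.0700456 ,  1.45154431,  0.0226001 ,
        1.3707704 , -0.05684732]), 'qd': array([-0.00071583, -0.00263841, -0.00025836, -0.00382281, -0.00042031,
        0.00070273, -0.00210992]), 'joint_torque': array([ 2.60612687e-04, -4.92572522e+01, -4.05657962e-01, -3.13396239e+01,
       -6.41447143e-02,  3.95186828e-02,  9.71334339e-05]), 'position': array([ 0.20043095, -0.61782102,  0.22157853]), 'tool_rot': array([-3.10136902e+00, -4.90729917e-01,  5.72050522e-04]), 'ft_force': array([ 0.43286558,  0.24610882, -0.71885037]), 'torque': array([-0.03994587,  0.00144894, -0.01607768]), 'grip_force': 0.0, 'grip_width': 0.9985896447608901}
```

View pics/top0.png

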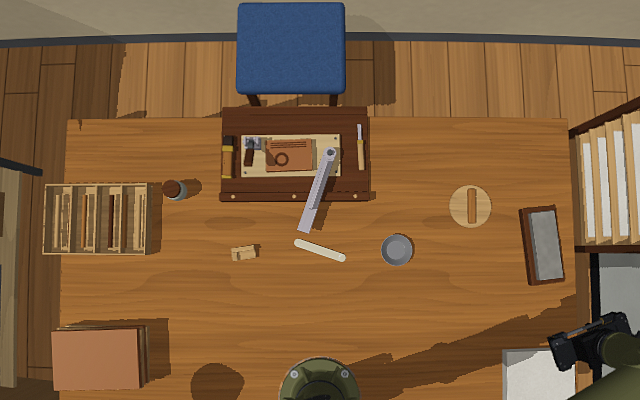

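View pics/scene0.png

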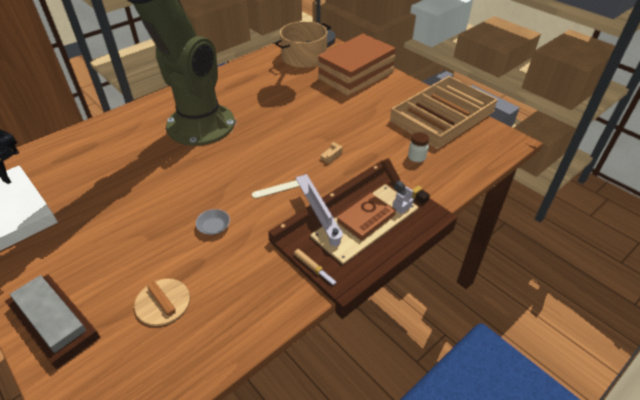

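The top view shows the strap's hinge near (330,153), its free end near (305,232), the lever post near (252,143) and the lever handle near (249,158). The scene view shows the hinge near (334,233) and the post near (402,190). I'll enlarge both for reading.

```bash
python3 - <<'E'
from h import *
a=load('top0')['img'][120:245,225:375]; b=load('scene0')['img'][160:270,285:435]
c=np.vstack([cv2.resize(a,(600,500),interpolation=3)])
cv2.imwrite('pics/c1.png',c)
cv2.imwrite('pics/c2.png',cv2.resize(b,(750,550),interpolation=3))
E
```

```text
(no output)
```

View pics/c1.png

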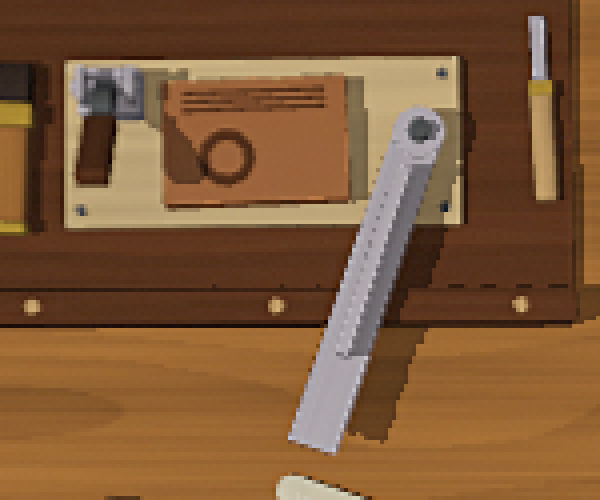

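View pics/c2.png

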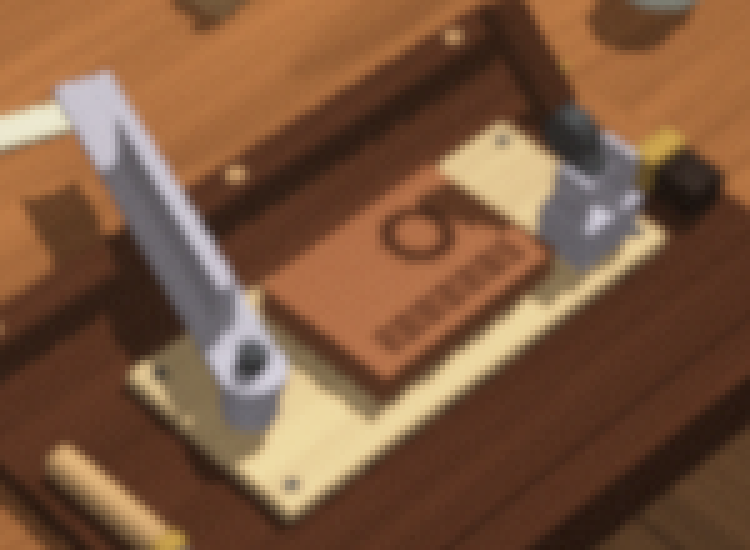

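The enlarged top crop shows the hinge at (422,130), the strap-end corners at (290,439)/(338,453), the plate corners at (65,60)/(461,56)/(464,227)/(65,227), the fork post around (108,92) and the handle end at (93,186). In the scene crop the hinge is at (250,360), the strap-end corners at (58,92)/(110,73), and the post top at about (605,165).

```bash
python3 - <<'E'
from h import *
np.set_printoptions(precision=4,suppress=True)
t,s=load('top0'),load('scene0')
T=lambda u,v:(225+u/4-.4,120+v/4-.4); S=lambda u,v:(285+u/5-.4,160+v/5-.4)
print('hinge',tri([t,s],[T(422,130),S(250,360)]))
print('endmid',tri([t,s],[T(314,446),S(84,83)]))
print('plate tri near-right', tri([t,s],[T(464,227),S(132,375)]),'far-right',tri([t,s],[T(461,56),S(290,517)]),'far-left',tri([t,s],[T(65,60),S(665,237)]))
print('plate top',atz(t,[T(65,60),T(461,56),T(464,227),T(65,227)],.028))
print('hinge@.07',atz(t,[T(422,130)],[.07]),'end@.059',atz(t,[T(314,446)],.059),'ribend@.089',atz(t,[T(353,355)],.089))
print('handle end',atz(t,[T(93,186)],[.12]),'post',atz(t,[T(108,92)],.086))
print('block',atz(t,[T(165,80),T(347,77),T(349,200),T(167,207)],.05))
print('folder,guide,dish,jar',atz(t,[(297,243),(343,258),(244,253),(397,249),(177,190)],.02))
print(R.from_rotvec(ctrl.get_state()['tool_rot']).as_matrix())
E
```

```text
hinge [ 0.6811 -0.0316  0.0632]
endmid [0.4646 0.0442 0.0534]
plate tri near-right [ 0.6208 -0.0597  0.0211] far-right [ 0.742  -0.0608  0.0228] far-left [0.7397 0.221  0.0222]
plate top [[ 0.7387  0.2204  0.028 ]
 [ 0.7403 -0.0612  0.028 ]
 [ 0.6176 -0.0622  0.028 ]
 [ 0.6189  0.2188  0.028 ]]
hinge@.07 [[ 0.6793 -0.0322  0.07  ]] end@.059 [[0.4634 0.0426 0.059 ]] ribend@.089 [[0.5232 0.0155 0.089 ]]
handle end [[0.6335 0.1866 0.12  ]] post [[0.7035 0.1818 0.086 ]]
block [[0.7192 0.1467 0.05  ]
 [0.7207 0.0195 0.05  ]
 [0.6338 0.0184 0.05  ]
 [0.6295 0.1446 0.05  ]]
folder,guide,dish,jar [[ 0.4313  0.0609  0.02  ]
 [ 0.3889 -0.0674  0.02  ]
 [ 0.404   0.2091  0.02  ]
 [ 0.4127 -0.2192  0.02  ]
 [ 0.5819  0.4019  0.02  ]]
[[ 0.9511  0.3087 -0.0006]
 [ 0.3087 -0.9511  0.0016]
 [-0.0001 -0.0017 -1.    ]]
```

```bash
cat >> h.py <<'E'
def plan(wps,cl=1,st=None,smax=.06,tmax=.18):
    "wps: (x,y,z,psi) TCP, psi = angle of tool y; print jog rows from the measured pose"
    s=st or ctrl.get_state(); p=np.array(s['position']); r=R.from_rotvec(s['tool_rot'])
    print('t',s['time'],'pos',p.round(4),'psi',np.arctan2(r.as_matrix()[1,1],r.as_matrix()[0,1]).round(3),'F',np.round(s['ft_force'],1),'q7',np.round(s['joint_positions'][6],2),'w',round(s['grip_width'],2))
    rows=[]
    for x,y,z,a in wps:
        c,q=np.cos(a),np.sin(a); g=R.from_matrix(np.array([[-q,c,0],[c,q,0],[0,0,-1]])); G=np.array([x,y,z])
        tv=(r.inv()*g).as_rotvec(); n=max(1,int(np.ceil(max(np.linalg.norm(G-p)/smax,np.linalg.norm(tv)/tmax))))
        for i in range(n):
            d=r.inv().apply((G-p)/n)*100  # p fixed start of leg
            rows.append(np.r_[d,tv/n,cl]); r=r*R.from_rotvec(tv/n)
        p=G
    for i in range(0,len(rows),5):
        print('; '.join(' '.join(f'{v:.2f}'.replace('-0.00','0') if k<3 else f'{v:.3f}'.replace('-0.000','0') for k,v in enumerate(q[:6]))+f' {cl}' for q in rows[i:i+5]))
E
python3 -c "
from h import *
plan([(.56,-.06,.2,1.24)])"
```

```text
t 0.1 pos [ 0.2004 -0.6178  0.2216] psi -1.257 F [ 0.4  0.2 -0.7] q7 -0.06 w 1.0
3.67 -3.00 0.16 0 0 -0.178 1; 4.15 -2.30 0.16 0 0 -0.178 1; 4.49 -1.53 0.16 0 0 -0.178 1; 4.69 -0.70 0.16 0 0 -0.178 1; 4.74 0.14 0.16 0 0 -0.178 1
4.64 0.98 0.16 0 0 -0.178 1; 4.39 1.78 0.15 0 0 -0.178 1; 4.01 2.53 0.15 0 0 -0.178 1; 3.49 3.21 0.15 0 0 -0.178 1; 2.87 3.77 0.15 0 0 -0.178 1
2.15 4.22 0.15 0 0 -0.178 1; 1.37 4.54 0.15 0 0 -0.178 1; 0.54 4.71 0.15 0 0 -0.178 1; -0.30 4.73 0.15 0 0 -0.178 1
```

Emit:
jog_arm:
  rows: "3.67 -3 0.16 0 0 -0.178 1; 4.15 -2.3 0.16 0 0 -0.178 1; 4.49 -1.53 0.16 0 0 -0.178 1; 4.69 -0.7 0.16 0 0 -0.178 1; 4.74 0.14 0.16 0 0 -0.178 1"
  force: 20

```text
time: 0.72
position: [0.3298, -0.4175, 0.2141]
tool_rot: [-2.584, -1.786, 0.0]
ft_force: [0.5, 0.3, -0.6]
grip_width: 0.518
grip_force: 0.0
```

Emit:
jog_arm:
  rows: "4.64 0.98 0.16 0 0 -0.178 1; 4.39 1.78 0.15 0 0 -0.178 1; 4 2.53 0.15 0 0 -0.178 1; 3.5 3.21 0.15 0 0 -0.178 1; 2.87 3.77 0.15 0 0 -0.178 1"

```text
time: 1.35
position: [0.4585, -0.2188, 0.2067]
tool_rot: [-1.564, -2.725, 0.0]
ft_force: [0.9, 0.0, -0.0]
grip_width: 0.02
grip_force: 0.0
```

Emit:
jog_arm:
  rows: "2.15 4.22 0.15 0 0 -0.178 1; 1.37 4.54 0.15 0 0 -0.178 1; 0.54 4.7 0.15 0 0 -0.178 1; -0.3 4.7 0.15 0 0 -0.178 1; 0 0 0 0 0 0 1"

```text
time: 1.98
position: [0.5622, -0.0566, 0.2005]
tool_rot: [-0.512, -3.099, -0.005]
ft_force: [-0.3, -0.1, -0.3]
grip_width: 0.008
grip_force: 0.0
```

```bash
python3 - <<'E'
from h import *
plan([(.56,-.06,.2,1.24)])
shot('wrist','w1')
E
```

```text
t 1.975 pos [ 0.5622 -0.0566  0.2005] psi 1.243 F [-0.3 -0.1 -0.3] q7 1.18 w 0.01
0.10 -0.40 0.05 0.003 -0.001 0.003 1
```

View pics/w1.png

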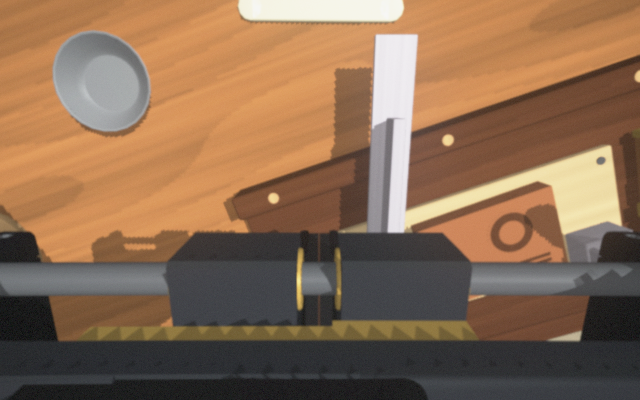

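The wrist view shows the strap end's corners at (375,35)/(417,35) and the rib's far end at (387..404,118). I'll use these to refine the angle.

```bash
python3 - <<'E'
from h import *
np.set_printoptions(precision=4,suppress=True)
w,t=load('w1'),load('top0')
e=atz(w,[(375,35),(417,35)],.059); r=atz(w,[(387,118),(404,118)],.089); print(e,r)
E=tri([w,t],[(396,35),(225+314/4-.4,120+446/4-.4)]);print('tri end',E)
H=np.array([.680,-.032])
for p in(e.mean(0),r.mean(0)): d=p[:2]-H; print(np.hypot(*d),np.arctan2(-d[0],d[1]))
E
```

```text
[[0.4578 0.0259 0.059 ]
 [0.4687 0.0576 0.059 ]] [[0.5204 0.0121 0.089 ]
 [0.5246 0.0244 0.089 ]]
tri end [0.4632 0.0426 0.0564]
0.22895071480008383 1.2428301402068032
0.16528643279413574 1.2620009992886598
```

```bash
cat >> h.py <<'E'
H=np.array([.680,-.032])
def sp(th,off,r=.105,z=.067):
    return (*(H+r*np.array([-np.sin(th),np.cos(th)])-off*np.array([np.cos(th),np.sin(th)])),z,th)
E
python3 -c "
from h import *
plan([sp(1.25,.048,z=.2),sp(1.25,.048)],smax=.04)
plan([sp(1.25,.048),sp(1.25,.02)]+[sp(a,.02) for a in np.arange(1.15,.05,-.1)],st=dict(ctrl.get_state(),position=sp(1.25,.048)[:3],tool_rot=[0,0,0]),smax=.015)"
```

```text
t 2.025 pos [ 0.5614 -0.0595  0.2004] psi 1.238 F [-1.1  0.2 -0.4] q7 1.18 w 0.0
0.13 1.55 0.04 0.001 -0.001 -0.012 1; 0 0.00 3.33 0 0 0 1; 0 0.00 3.33 0 0 0 1; 0 0.00 3.33 0 0 0 1; 0 0.00 3.33 0 0 0 1
t 2.025 pos [ 0.5652 -0.0444  0.067 ] psi 1.571 F [-1.1  0.2 -0.4] q7 1.18 w 0.0
0.00 0.00 0.00 0.028 0.172 0.000 1; 0.00 0.00 0.00 0.028 0.172 0.000 1; 0.00 0.00 0.00 0.028 0.172 0.000 1; 0.00 0.00 0.00 0.028 0.172 0.000 1; 0.00 0.00 0.00 0.028 0.172 0.000 1
0.00 0.00 0.00 0.028 0.172 0.000 1; 0.00 0.00 0.00 0.028 0.172 0.000 1; 0.00 0.00 0.00 0.028 0.172 0.000 1; 0.00 0.00 0.00 0.028 0.172 0.000 1; 0.00 0.00 0.00 0.028 0.172 0.000 1
0.00 0.00 0.00 0.028 0.172 0.000 1; 0.00 0.00 0.00 0.028 0.172 0.000 1; 0.00 0.00 0.00 0.028 0.172 0.000 1; 0.00 0.00 0.00 0.028 0.172 0.000 1; 0.00 0.00 0.00 0.028 0.172 0.000 1
0.00 0.00 0.00 0.028 0.172 0.000 1; 0.00 0.00 0.00 0.028 0.172 0.000 1; 0.00 0.00 0.00 0.028 0.172 0.000 1; 0.00 1.40 0.00 0.000 0.000 0.000 1; 0.00 1.40 0.00 0.000 0.000 0.000 1
0.15 1.06 0.00 0.000 0.000 0.100 1; 0.15 1.06 0 0 0 0.100 1; 0.15 1.06 0.00 0.000 0 0.100 1; 0.15 1.06 0 0 0.000 0.100 1; 0.15 1.06 0.00 0 0 0.100 1
0.15 1.06 0.00 0 0 0.100 1; 0.15 1.06 0.00 0.000 0.000 0.100 1; 0.15 1.06 0 0 0 0.100 1; 0.15 1.06 0.00 0.000 0.000 0.100 1; 0.15 1.06 0 0 0.000 0.100 1
0.15 1.06 0.00 0.000 0.000 0.100 1
```

Emit:
jog_arm:
  rows: "0.13 1.55 0 0 0 -0.012 1; 0 0 3.3 0 0 0 1; 0 0 3.3 0 0 0 1; 0 0 3.3 0 0 0 1; 0 0 3.3 0 0 0 1"

```text
time: 2.65
position: [0.5649, -0.0473, 0.068]
tool_rot: [0.51, 3.1, -0.001]
ft_force: [-0.7, -0.2, 0.4]
grip_width: 0.009
grip_force: 0.0
```

Emit:
jog_arm:
  rows: "0 0 0 0 0 0 1; 0 1 0 0 0 0 1; 0 1 0 0 0 0 1; 0 0.8 0 0 0 0 1; 0 0 0 0 0 0 1"

```text
time: 3.28
position: [0.5747, -0.0187, 0.0696]
tool_rot: [0.503, 3.1, 0.001]
ft_force: [-0.3, 0.3, 0.3]
grip_width: 0.005
grip_force: 0.0
```

Emit:
jog_arm:
  rows: "0 0.6 0.1 0 0 0 1; 0.15 1.06 0 0 0 0.1 1; 0.15 1.06 0 0 0 0.1 1; 0.15 1.06 0 0 0 0.1 1; 0.15 1.06 0 0 0 0.1 1"

```text
time: 3.9
position: [0.59, 0.0249, 0.0678]
tool_rot: [1.119, 2.935, -0.002]
ft_force: [-0.0, -1.6, -0.3]
grip_width: 0.008
grip_force: 0.7
```

```bash
python3 - <<'E'
from h import *
plan([sp(.6,.015)],smax=.02); d=shot('top','t2'); cv2.imwrite('pics/c3.png',cv2.resize(d['img'][110:250,220:380],(640,560),interpolation=3))
E
```

```text
t 3.9 pos [0.59   0.0249 0.0678] psi 0.843 F [-0.  -1.6 -0.3] q7 0.56 w 0.01
0.02 1.40 0.04 -0.001 0.000 0.121 1; 0.19 1.39 0.04 -0.001 0.000 0.121 1
```

View pics/c3.png

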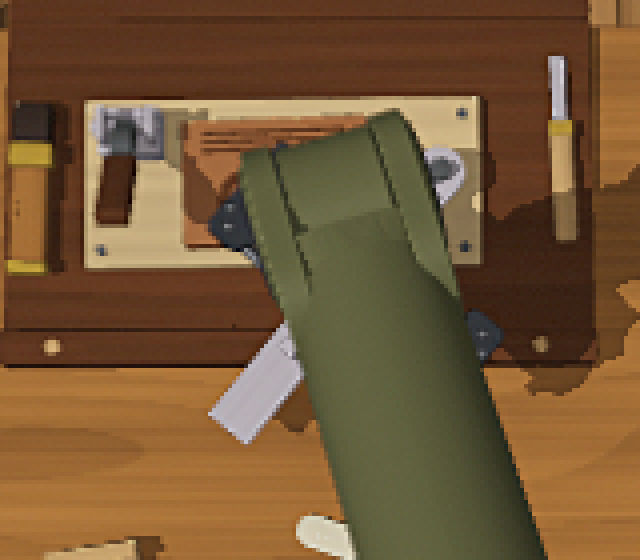

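The strap is following, with its end now near (228,428) in the crop, and the lever is clear of the gripper body. I'll continue the arc.

Emit:
jog_arm:
  rows: "0.15 1.06 0 0 0 0.1 1; 0.15 1.06 0 0 0 0.1 1; 0.15 1.06 0 0 0 0.1 1; 0.15 1.06 0 0 0 0.1 1; 0.15 1.06 0 0 0 0.1 1"

```text
time: 4.58
position: [0.6271, 0.0625, 0.0676]
tool_rot: [-1.808, -2.569, 0.003]
ft_force: [-0.9, -2.4, 1.0]
grip_width: 0.006
grip_force: 0.7
```

```bash
python3 -c "
from h import *
plan([sp(.2,.02),sp(0.05,.02),sp(0,.018)],smax=.007)"
```

```text
t 4.575 pos [0.6271 0.0625 0.0676] psi 0.344 F [-0.9 -2.4  1. ] q7 0.02 w 0.01
0 0.66 0.03 -0.001 0.001 0.072 1; 0.05 0.66 0.03 -0.001 0.001 0.072 1; 0.06 0.53 0.00 0.000 0 0.050 1; 0.09 0.53 0.00 0.000 0 0.050 1; 0.11 0.52 0.00 0.000 0 0.050 1
0.04 0.36 0 0 0 0.025 1; 0.05 0.36 0 0 0 0.025 1
```

Emit:
jog_arm:
  rows: "0 0.66 0 0 0 0.072 1; 0.05 0.66 0 0 0 0.072 1; 0.06 0.53 0 0 0 0.05 1; 0.09 0.53 0 0 0 0.05 1; 0.11 0.52 0 0 0 0.05 1"

```text
time: 5.2
position: [0.6543, 0.0735, 0.0675]
tool_rot: [-2.16, -2.278, 0.001]
ft_force: [-1.8, 1.1, 0.5]
grip_width: 0.011
grip_force: 0.8
```

Emit:
jog_arm:
  rows: "0 0.36 0 0 0 0.025 1; 0 0.3 0 0 0 0.025 1; 0 0 0 0 0 0 1"

```text
time: 5.58
position: [0.6617, 0.073, 0.0678]
tool_rot: [2.218, 2.225, -0.0]
ft_force: [0.3, 0.1, -0.4]
grip_width: 0.007
grip_force: 0.2
```

Emit:
jog_arm:
  rows: "0 0.2 0 0 0 0 1; 0 0.2 0 0 0 0 1; 0 0 0 0 0 0 1"

```text
time: 5.95
position: [0.6658, 0.0731, 0.0679]
tool_rot: [2.218, 2.225, 0.0]
ft_force: [-1.4, 0.5, 0.2]
grip_width: 0.004
grip_force: 0.4
```

Emit:
jog_arm:
  rows: "0 0.2 0 0 0 0 1; 0 0 0 0 0 0 1"

```text
time: 6.2
position: [0.6659, 0.0731, 0.0678]
tool_rot: [-2.216, -2.223, 0.005]
ft_force: [-6.1, 0.2, 3.1]
grip_width: 0.004
grip_force: 3.3
```

Emit:
jog_arm:
  rows: "0 0.2 0 0 0 0 1; 0 0 0 0 0 0 1"

```text
time: 6.45
position: [0.6659, 0.0731, 0.0677]
tool_rot: [-2.214, -2.222, 0.011]
ft_force: [-12.1, -1.1, 6.7]
grip_width: 0.002
grip_force: 6.3
```

```bash
python3 -c "
from h import *
plan([sp(0,.05),sp(0,.05,z=.24)],smax=.05)"
```

```text
t 6.45 pos [0.6659 0.0731 0.0677] psi 0.003 F [-12.1  -1.1   6.7] q7 -0.32 w 0.0
0.00 -3.59 0.10 -0.008 0.002 0.003 1; 0 0.00 -4.32 0.000 0.000 0 1; 0 0.00 -4.32 0.000 0.000 0 1; 0 0.00 -4.32 0.000 0.000 0 1; 0 0.00 -4.32 0.000 0.000 0 1
```

It's firmly on the stop: 12 N and no further motion. I'll back off, rise, swing aside and look.

Emit:
jog_arm:
  rows: "0 -3.5 0 0 0 0 1; 0 0 -4.3 0 0 0 1; 0 0 -4.3 0 0 0 1; 0 0 -4.3 0 0 0 1; 0 -5 -4.3 0 0 0 1"

```text
time: 7.08
position: [0.5892, 0.0719, 0.2388]
tool_rot: [2.22, 2.222, 0.004]
ft_force: [-0.7, 0.2, 1.0]
grip_width: 0.002
grip_force: 0.0
```

Emit:
jog_arm:
  rows: "0 -6 0 0 0 0 1; -6 0 0 0 0 0 1; -6 0 0 0 0 0 1; 0 0 0 0 0 0 1"

```text
time: 7.58
position: [0.5276, -0.0544, 0.2381]
tool_rot: [2.227, 2.211, -0.002]
ft_force: [-0.3, 1.3, -0.3]
grip_width: 0.009
grip_force: 0.0
```

```bash
python3 - <<'E'
from h import *
plan([sp(0,.05,z=.24)])
a=shot('top','t3')['img'][110:250,220:380]; b=shot('scene','s3')['img'][160:270,285:435]
cv2.imwrite('pics/c4.png',np.hstack([cv2.resize(a,(400,350),interpolation=3),cv2.resize(b,(400,350),interpolation=3)]))
E
```

```text
t 7.575 pos [ 0.5276 -0.0544  0.2381] psi -0.007 F [-0.3  1.3 -0.3] q7 0.02 w 0.01
4.27 3.38 -0.07 0.000 0.001 -0.002 1; 4.26 3.39 -0.07 0.000 0.001 -0.002 1; 4.25 3.40 -0.07 0.000 0.001 -0.002 1
```

View pics/c4.png

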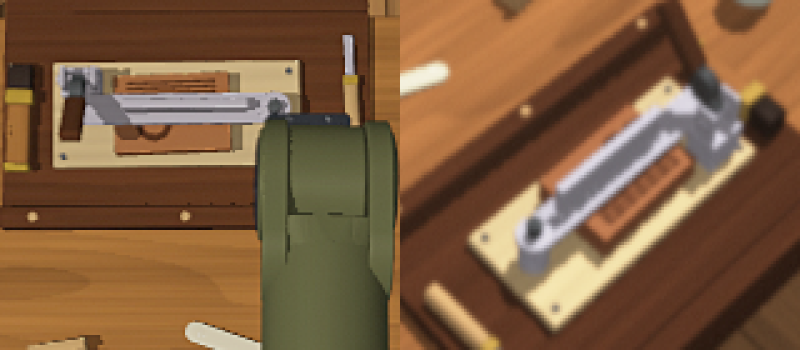

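The strap lies closed and the lever is still up. I'll take two close wrist views for the lever.

```bash
python3 -c "
from h import *
plan([(.64,.03,.25,0)],smax=.06)"
```

```text
t 7.675 pos [ 0.528  -0.048   0.2381] psi 0.001 F [ 0.2  0.5 -0.2] q7 0.01 w 0.01
2.60 3.74 -0.39 0.000 0.000 0.000 1; 2.60 3.74 -0.39 0.000 0.000 0.000 1; 2.60 3.74 -0.39 0.000 0.000 0.000 1
```

Emit:
jog_arm:
  rows: "2.6 3.7 -0.4 0 0 0 1; 2.6 3.7 -0.4 0 0 0 1; 2.6 3.7 -0.4 0 0 0 1; 0 0 0 0 0 0 1; 0 0 0 0 0 0 1"

```text
time: 8.3
position: [0.6379, 0.0321, 0.2494]
tool_rot: [-2.216, -2.227, 0.001]
ft_force: [-0.4, -0.3, 0.2]
grip_width: 0.003
grip_force: 0.0
```

```bash
python3 -c "
from h import *
shot('wrist','w2')"
```

Emit:
jog_arm:
  rows: "5 0 0 0 0 0 1; 0 0 0 0 0 0 1; 0 0 0 0 0 0 1"

```text
time: 8.72
position: [0.6378, 0.0802, 0.2502]
tool_rot: [2.217, 2.223, -0.001]
ft_force: [-0.1, -0.7, 0.7]
grip_width: 0.008
grip_force: 0.0
```

```bash
python3 -c "
from h import *
shot('wrist','w3')
a,b=load('w2')['img'],load('w3')['img']
cv2.imwrite('pics/c5.png',np.vstack([a[:280,120:520],b[:280,120:520]]))
plan([(.64,.03,.25,0)])"
```

```text
t 8.775 pos [0.638  0.0794 0.25  ] psi 0.001 F [ 0.2 -1.1 -0.2] q7 -0.28 w 0.01
-4.94 0.20 0.01 0.001 0.002 0.001 1
```

View pics/c5.png

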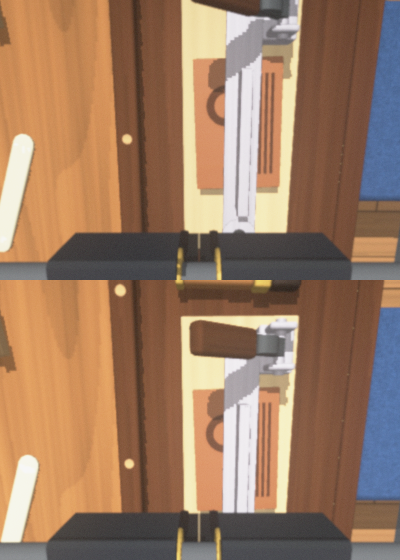

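The wrist views show the handle at crop (192..255, 321..357) in the second view, sitting above the fork post at (275,345). I'll enlarge that.

```bash
python3 -c "
from h import *
cv2.imwrite('pics/c6.png',cv2.resize(load('w3')['img'][30:110,300:430],(780,480),interpolation=3))"
```

```text
(no output)
```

View pics/c6.png

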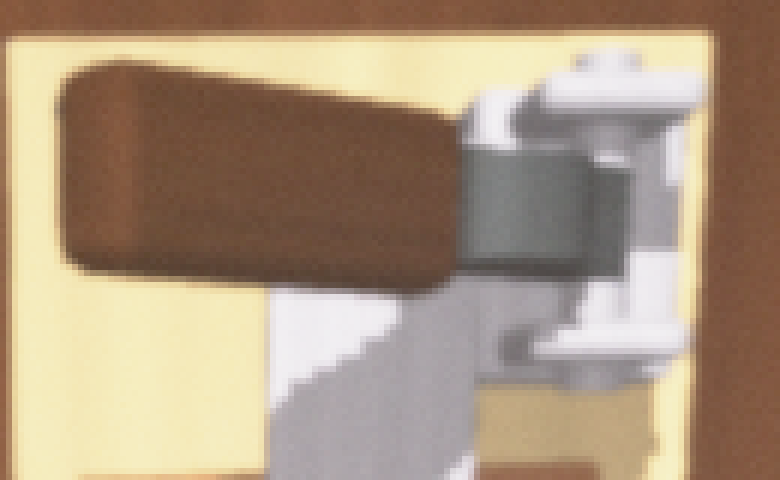

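```bash
python3 - <<'E'
from h import *
from scipy.optimize import least_squares
np.set_printoptions(precision=4,suppress=True)
t,w=load('top0'),load('w3')
W=lambda u,v:(300+u/6-.4,30+v/6-.4);T=lambda u,v:(225+u/4-.4,120+v/4-.4)
print('pins',atz(w,[W(607,62),W(600,377)],.073))
def f(q):
    X,Y,ph,yaw=q; d=np.array([-np.cos(ph),0,np.sin(ph)]);n=np.array([np.sin(ph),0,np.cos(ph)]);y=np.array([0,1,0]);P=np.array([X,Y,.073])
    Z=R.from_euler('z',yaw)
    g=lambda a,b,c:P+Z.apply(a*d+b*n+c*y)
    r1=proj(w,[g(.106,-.005,0),g(.106,.007,0),g(.1,.007,.012),g(.1,.007,-.012),g(0,0,0)])
    r2=proj(t,[g(.106,-.007,.012),g(.106,-.007,-.012)])
    m=np.array([W(58,170),W(122,165),W(125,60),W(125,272),W(604,218)])
    m2=np.array([T(78,184),T(108,186)])
    e1=r1-m; e1[:2,1]=0
    return np.r_[e1.ravel(),(r2-m2).ravel()]
s=least_squares(f,[.71,.183,.7,0]); print(s.x,s.fun.round(1))
X,Y,ph,yaw=s.x
for a in np.append(np.arange(.8,0,-.1),0):
    for L in (.085,.095):
        print(round(a,2),L,(np.array([X,Y,.073])+R.from_euler('z',yaw).apply([-L*np.cos(a)+.007*np.sin(a),0,L*np.sin(a)+.007*np.cos(a)])).round(4),end=' ')
    print()
E
```

```text
pins [[0.7104 0.2064 0.073 ]
 [0.7122 0.1615 0.073 ]]
[0.7116 0.1844 0.7115 0.021 ] [-2.7  0.  -2.7  0.   2.9 -0.5  3.3  0.1  0.2  0.2 -0.3  2.2  1.4  1.4]
0.8 0.085 [0.6574 0.1833 0.1389] 0.8 0.095 [0.6504 0.1831 0.146 ] 
0.7 0.085 [0.6511 0.1832 0.1331] 0.7 0.095 [0.6435 0.183  0.1396] 
0.6 0.085 [0.6454 0.183  0.1268] 0.6 0.095 [0.6372 0.1829 0.1324] 
0.5 0.085 [0.6404 0.1829 0.1199] 0.5 0.095 [0.6316 0.1827 0.1247] 
0.4 0.085 [0.636  0.1828 0.1125] 0.4 0.095 [0.6268 0.1826 0.1164] 
0.3 0.085 [0.6325 0.1828 0.1048] 0.3 0.095 [0.6229 0.1826 0.1078] 
0.2 0.085 [0.6297 0.1827 0.0967] 0.2 0.095 [0.6199 0.1825 0.0987] 
0.1 0.085 [0.6277 0.1827 0.0885] 0.1 0.095 [0.6178 0.1825 0.0894] 
0.0 0.085 [0.6266 0.1826 0.08  ] 0.0 0.095 [0.6166 0.1824 0.08  ]
```

```bash
cat >> h.py <<'E'
def lv(a,L=.088):
    return (.7116-L*np.cos(a)+.007*np.sin(a)+.014*min(1,a/.1)+.008*(1-min(1,a/.1)),.183,.073+L*np.sin(a)+.007*np.cos(a),0)
E
python3 -c "
from h import *
plan([(.662,.183,.2,0),(.662,.183,.165,0)],smax=.045)
plan([(.662,.183,.165,0),(*lv(.71)[:2],.145,0)]+[lv(a) for a in np.arange(.7,-.01,-.1)],st=dict(ctrl.get_state(),position=(.662,.183,.165),tool_rot=R.from_matrix([[0,1,0],[1,0,0],[0,0,-1]]).as_rotvec()))"
```

```text
t 8.775 pos [0.638  0.0794 0.25  ] psi 0.001 F [ 0.2 -1.1 -0.2] q7 -0.28 w 0.01
3.45 0.80 1.66 0.000 0.001 0.000 1; 3.45 0.80 1.66 0.000 0.001 0.000 1; 3.45 0.80 1.67 0.000 0.001 0.000 1; 0.00 0 3.50 0.000 0.000 0.000 1
t 8.775 pos [0.662 0.183 0.165] psi 0.0 F [ 0.2 -1.1 -0.2] q7 -0.28 w 0.01
0.00 0.00 0.00 0.000 0.000 0.000 1; 0.00 0.14 2.00 0.000 0.000 0.000 1; 0.00 -0.06 1.00 0.000 0.000 0.000 1; 0.00 -0.59 0.66 0.000 0.000 0.000 1; 0.00 -0.52 0.71 0.000 0.000 0.000 1
0.00 -0.45 0.76 0.000 0.000 0.000 1; 0.00 -0.37 0.80 0.000 0.000 0.000 1; 0.00 -0.29 0.83 0.000 0.000 0.000 1; 0.00 -0.20 0.86 0.000 0.000 0.000 1; 0.00 -0.71 0.88 0.000 0.000 0.000 1
```

Emit:
jog_arm:
  rows: "3.45 0.8 1.65 0 0 0 1; 3.45 0.8 1.65 0 0 0 1; 3.45 0.8 1.65 0 0 0 1; 0 0 3 0 0 0 1; 0 0 0 0 0 0 1"

```text
time: 9.4
position: [0.6605, 0.1823, 0.1673]
tool_rot: [-2.219, -2.222, 0.009]
ft_force: [-0.6, -1.0, 0.8]
grip_width: 0.006
grip_force: 0.0
```

Emit:
jog_arm:
  rows: "0 0.1 1.5 0 0 0 1; 0 0 1 0 0 0 1; 0 0 0.5 0 0 0 1; 0 0 0 0 0 0 1"

```text
time: 9.9
position: [0.6627, 0.1845, 0.14]
tool_rot: [-2.218, -2.224, 0.001]
ft_force: [0.0, -0.0, 0.3]
grip_width: 0.009
grip_force: 0.0
```

Emit:
jog_arm:
  rows: "0 0 0.5 0 0 0 1; 0 -0.59 0.66 0 0 0 1; 0 -0.5 0.7 0 0 0 1; 0 -0.45 0.75 0 0 0 1"

```text
time: 10.4
position: [0.6472, 0.1849, 0.1147]
tool_rot: [2.217, 2.225, 0.001]
ft_force: [-0.1, 0.5, 5.6]
grip_width: 0.008
grip_force: 2.1
```

Emit:
jog_arm:
  rows: "0 -0.37 0.8 0 0 0 1; 0 -0.3 0.83 0 0 0 1; 0 -0.2 0.7 0 0 0 1; 0 -0.2 0.4 0 0 0 1"

```text
time: 10.9
position: [0.6371, 0.1848, 0.0865]
tool_rot: [2.218, 2.224, 0.002]
ft_force: [2.0, 0.1, 2.9]
grip_width: 0.006
grip_force: 1.8
```

Emit:
jog_arm:
  rows: "0 -0.1 0.4 0 0 0 1; 0 0 0.3 0 0 0 1; 0 0 0.2 0 0 0 1; 0 0 0 0 0 0 1"

```text
time: 11.4
position: [0.6364, 0.1849, 0.0802]
tool_rot: [2.217, 2.224, 0.002]
ft_force: [-2.8, -0.1, 14.3]
grip_width: 0.005
grip_force: 7.0
```

Emit:
jog_arm:
  rows: "0 0 0.2 0 0 0 1; 0 0 0 0 0 0 1; 0 0 0 0 0 0 1"

```text
time: 11.78
position: [0.6364, 0.1849, 0.0801]
tool_rot: [2.217, 2.223, 0.002]
ft_force: [-5.8, -3.3, 22.1]
grip_width: 0.003
grip_force: 11.1
```

The lever is on its stop, with the tip at z = 80 mm and 22 N on it. I'll rise and check.

Emit:
jog_arm:
  rows: "0 0 -2 0 0 0 1; 0 0 -5 0 0 0 1; 0 0 -5 0 0 0 1; -5 -3 -3 0 0 0 1; -6 0 0 0 0 0 1"

```text
time: 12.4
position: [0.607, 0.079, 0.2273]
tool_rot: [2.211, 2.23, 0.005]
ft_force: [1.9, -1.2, -0.9]
grip_width: 0.009
grip_force: 0.0
```

Emit:
jog_arm:
  rows: "-6 0 0 0 0 0 1; -6 -2 0 0 0 0 1; -3 0 0 0 0 0 1; 0 0 0 0 0 0 1; 0 0 0 0 0 0 1"

```text
time: 13.02
position: [0.588, -0.0708, 0.224]
tool_rot: [-2.215, -2.225, -0.0]
ft_force: [-0.3, 0.2, 1.1]
grip_width: 0.005
grip_force: 0.0
```

```bash
python3 - <<'E'
from h import *
a=shot('top','t4')['img'][110:270,160:420]; b=shot('scene','s4')['img'][120:330,190:450]
cv2.imwrite('pics/c7.png',np.hstack([cv2.resize(a,(400,246),interpolation=3),cv2.resize(b,(400,323),interpolation=3)[:246]]))
E
```

```text
(no output)
```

View pics/c7.png

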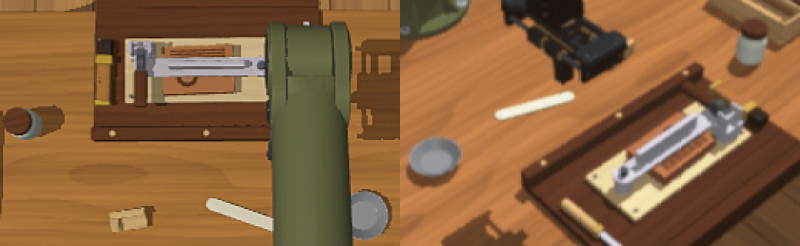

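The strap is closed under the lowered lever (handle at left crop (140,85)), the block and bystanders are in place, and the arm is clear.

```bash
python3 -c "
from h import *
print(ticket.close_job())"
```

```text
the job is handed in; nothing more can be done
None
```

The woodblock is clamped and the job is handed in: I pushed the strap onto its stop, then pressed the lever fully down. The last pictures showed the block and bystanders in view where they started. No verdict came back.

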